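# Clamp a stripped valve block in the push-up vice

### The job

Stand the stripped valve block upright on the bed of the low grey vice, lengthwise between the jaws and about central in them, and let go of it. Then, without taking hold of the jaw, push the sliding jaw up until the block sits snug between both jaws - its thin tubes dent, so feel for it and do not ram it - and press the cam lever all the way down so that the block is gripped fast. Leave the other things on the bench where they lie.

Things in the scene. Friction and masses are not known exactly. Their poses are not given: they have to be found in the camera images.
- valve_block: Stripped three-valve trumpet block, about 0.36 kg: 182 mm long (y), 32 mm thick (x: tubes to -18 mm, casings to +14 mm), 65 mm tall (z up). Origin: centre of the underside. Three upright round casings, 20 mm in diameter, centred at x = +4.5, y = -10, +16 and +42 mm. Level tubes, 12 mm thick, lie beside them along y: at x = -12, z = 7 over the whole length; more at y < -17 mm up to z = 41.
- casing_top (a point): Centre of the top of the block's middle casing (block x = +4.5, y = +16, z = 65 mm), in the block's frame. Grip this casing from above with the fingers closing along the block's x; there nothing is beside it above z = 15 mm. Gripped with the fingertips at least 38 mm above the block's underside, the fingers pass over the tops of the vice's jaws.
- quick_vice: Low grey holding vice, fixed to the bench. Bed 120 mm wide (x), 280 mm long (y: the way the jaw slides shut); origin at the centre of the underside, z up, -x towards the robot. Bed top at z = 22 mm; ears to x = +-83 mm. The far jaw, 110 mm wide, top at z = 59, is bolted near the +y end where the last job left it: its cork face looks to -y and stands at y = +80 to +95 mm; its place is not reported.
- bed_center (a point): Centre of the bed's flat top (vice x = 0, y = 0, z = 22 mm), in the vice's frame.
- slide_jaw (a joint): Travel of the sliding jaw in m, along the vice's +y: 0 = wide open, 0.095 = end of travel. A grey block 108 mm wide (x), 60 mm long (y), its top at vice z = 60 mm (screw heads to 66). It runs stiffly (friction about 3 N, some damping), stays where it is left, and is locked to the bed once the cam lever is down.
- jaw_back (a point): Middle of the sliding jaw's flat outer (-y) face, the one to push on, at vice x = 0, y = -90 mm + slide_jaw, z = 42 mm; in the vice's frame. The bed behind it is empty.
- jaw_pad: Cork-faced pad, 110 mm wide, from vice z = 23 to 57 mm, on the sliding jaw's +y side. Its face is 10 mm ahead (+y) of its origin and, with the lever up, at vice y = -18 mm + slide_jaw. It sits on a rubber spring (12 N/mm). The cam lever pushes it only 3 mm forward over its whole travel, so it grips only a block that was snug between both jaws before the lever goes down.
- cam_lever (a joint): Angle of the cam lever in rad: 0 = up (it rises 57 degrees above level, leaning to the vice's -x), 1.0 = fully down (level, pointing to -x, end stop). It turns about a pin parallel to the vice's y, stays where it is left (friction 0.28 N m, self-locking) and resists more and more on the way down, up to about 0.5 N m when the block is gripped.
- lever_hinge (a point): Axis of the cam lever's pin, carried by the sliding jaw: vice x = -60 mm, y = -60 mm + slide_jaw, z = 50 mm; in the vice's frame.
- lever_grip (a point): Middle of the lever's black round grip sleeve (18 mm thick, from 41 to 97 mm from the pin), 70 mm from the pin.
- mouthpiece: Bystander to leave alone: pale turned mouthpiece, 85 mm long, cup 27 mm across, lying on its side. Origin: centre of its underside as it lies.
- screwdriver: Bystander to leave alone: screwdriver with a red handle, 160 mm long, 20 mm high. Origin: centre of its underside as it lies.
- oil: Bystander to leave alone: small standing bottle with a pointed cap, 32 mm across, 102 mm high. Origin: centre of its underside as it lies.
- slide_leg: Bystander to leave alone: bare slide tube, 112 mm long, 14 mm thick, lying on the bench. Origin: centre of its underside as it lies.

How it is judged:
By the outcome, as a careful person would: the job done as asked, in the order asked, and still so for the second after the job is handed in, with the robot touching nothing.
It also fails if it takes over 70 s, if anything falls off the work surface, if the arm or the gripper's body presses on something with over 40 N, if the wrist force passes 120 N, or if a joint passes its speed limit or range.

### The arm

A 6-joint arm with a two-finger parallel gripper is mounted at the origin on a cart in front of the work surface, level with it; the furniture and walls round the work are solid. World frame = base frame: x ahead of the robot, y to its left, z up, the work surface at z = 0. Lengths are in mm, angles in rad, forces in N, time in s.
With the tool pointing down it reaches from about 350 to 875 mm from the base axis. Payload 4.2 kg.
Tool frame: the origin (TCP) lies between the finger pads; the fingertips stand 25 mm ahead of it and the grasp point (between the pads) lies 6 mm ahead of it; z points along the fingers, y is the line along which they close (so a half turn about z gives the same grasp; the last joint's range is limited). The gripper opens to 85 mm and grips with 20 to 120 N. Pads are 22 mm wide; open, the fingers measure 114 mm over their backs; the gripper's body (76 mm by 85 mm) begins 54 mm behind the grasp point. The pads swing forward as they close: fully open they stand 13 mm farther back than shut.
Start: joints at [-0.963, 0.385, 0.008, 0, -1.194, -0.259], TCP at [213.621, -587.338, 256.312] pointing down, gripper open.
Joint ranges: [-3.14, 3.14], [-1.21, 2.06], [-1.07, 1.41], [-3.16, 2.05], [-2.99, -0.16], [-3.1, 3.1]. Speed limits (rad/s): [2.79, 2.79, 3.14, 3.14, 3.14, 3.14].

### API

Orientations are given as a unit quaternion [x, y, z, w].
In Python, from bench import read_state, imaging, workorder, nets gives the robot as it stands.
- The arm moves only by the tool apply_moves, never from a script. Its argument "rows" is a list of rows, each an object with "hand": the opening, from -1 (shut) to 1 (fully open); "delta_pos": the shift along the tool's x, y, z in mm, a list of three; "yaw": the turn about the tool's z in rad. A call has 1 to 12 rows; each row is the pose to reach, as a shift and turn from the pose commanded when the call began, along the tool's axes at that moment; what a row does not reach only later rows make up. A row lasts 1/12 s, in which the tool goes at most 41.7 mm and 7.16 degrees, less where a joint would pass 70% of its speed; a pose out of reach is approached as far as the arm can. A call with a gripper value outside its range is refused whole. The fingers move at their own pace and stop on an object; the grip force is fixed at half the most. Time passes only in rows, so rows that repeat a pose let the fingers close. It gives the time, the measured TCP pose, the force, the opening and the grip force at its end, in the units of the state.
- read_state(): the state, without advancing time (a new reading comes with each control period).
- imaging.get_image(name): name is "side" or "top" or "wrist"; returns a dict with "pixels" (420x560x3 uint8, red, green, blue), "fx", "fy", "cx", "cy" (pixels), "dist" ([k1, k2, p1, p2, k3] as OpenCV has them; the pictures are not rectified), "xyz" and "rotation" of the camera in the world. Camera axes: x right, y down, z forward; pixel columns grow to the right and rows downward; lengths in mm; the calibration is good to about 2 mm. A picture is of the moment at which its call begins. There is no depth.
- workorder.job_done(): hands the job in; it is judged then, once.
Trained networks look in the newest picture that a camera, given by its name, has taken for a name from the list of things; names that differ only in an ending like _2 or _b are one class to them, and where a whole thing is asked for, a point or a joint stands for the part that bears it (a point fixed in the world has none). Each returns a list of dicts, best first, with "score" (0 to 1); they miss things now and then, are a little off and sometimes report something else, mostly with a low value. They report only what shows in the picture. A call takes as long as a camera call.
- nets.find_in(camera, query): "location" ([row, column] in pixels, amid what is visible of it).
- nets.pinpoint(camera, query): "location" ([row, column] in pixels: a listed point, or the origin of a listed thing).
The state is a dict: "clock": time; "joints": joint angles; "joint_vel": joint speeds; "joint_efforts": joint torques, N m; "position": TCP position; "ee_rot": TCP orientation; "contact_force": force on the tool from outside, world axes, zero at the start; "wrist_torque": the same for the moment, N m; "gripper_width": finger opening in mm; "grasp_force": force on a finger pad.
Only numpy, scipy, OpenCV 4.12 (cv2) and the standard library are available. Lean on these libraries where they do the work, as an engineer would, in place of code of your own. Each camera call takes 0.05 s, during which the arm holds its last target. There are 200 camera calls.

## Working session

There is one attempt and no reset: what is moved stays moved. The work goes in short steps, Python scripts to look and compute and a tool call to move; the robot and the scene stay as the last step left them, time stands still between calls to the robot, and variables do not carry over. Pictures are saved under pics/ and viewed, at most 12 in all, crops included, and the job is handed in when it is done.

Besides the shell and the picture viewer there is one more tool, called after "Emit:" as a command line: name --argument value ..., lists and objects as JSON in quotes. apply_moves: Moves the arm, as the interface text tells. Its arguments: {"type":"object","properties":{"rows":{"type":"array"}},"required":["rows"]}

```bash
mkdir -p pics; cat > h.py <<'E'
import numpy as np, cv2
from bench import read_state, imaging, workorder, nets
from scipy.spatial.transform import Rotation as R
def cam(n):
    c=imaging.get_image(n)
    return c
def Rm(c):
    r=np.array(c["rotation"],float)
    return r if r.shape==(3,3) else R.from_quat(r).as_matrix()
def ray(c,loc):
    K=np.array([[c["fx"],0,c["cx"]],[0,c["fy"],c["cy"]],[0,0,1.]])
    u=cv2.undistortPoints(np.array([[[loc[1],loc[0]]]],float),K,np.array(c["dist"],float))[0,0]
    return np.array(c["xyz"],float),Rm(c)@np.array([u[0],u[1],1])
def onz(c,loc,z):
    o,d=ray(c,loc); return o+d*(z-o[2])/d[2]
def proj(c,P):
    K=np.array([[c["fx"],0,c["cx"]],[0,c["fy"],c["cy"]],[0,0,1.]])
    r=Rm(c).T; t=-r@np.array(c["xyz"],float)
    p=cv2.projectPoints(np.array(P,float).reshape(-1,1,3),cv2.Rodrigues(r)[0],t,K,np.array(c["dist"],float))[0].reshape(-1,2)
    return p[:,::-1]
def tri(obs):
    A=np.zeros((3,3));b=np.zeros(3)
    for c,l in obs:
        o,d=ray(c,l);d=d/np.linalg.norm(d);M=np.eye(3)-np.outer(d,d);A+=M;b+=M@o
    return np.linalg.solve(A,b)
def save(c,f): cv2.imwrite("pics/"+f,c["pixels"][:,:,::-1])
E
cat > look.py <<'E'
from h import *
C={n:cam(n) for n in("top","side")}
for n,c in C.items(): save(c,n+"0.png"); print(n,np.round(c["xyz"]),np.round(Rm(c),2).tolist())
Z=dict(casing_top=65,bed_center=22,jaw_back=42,lever_hinge=50,lever_grip=109,valve_block=0,quick_vice=0,jaw_pad=40,mouthpiece=0,screwdriver=0,oil=0,slide_leg=0)
for q,z in Z.items():
    for n,c in C.items():
        for r in nets.pinpoint(n,q)[:2]: print(q,n,round(r["score"],2),np.round(r["location"]),np.round(onz(c,r["location"],z)))
print(read_state())
E
python3 look.py
```

```text
top [ 347.  -52. 1045.] [[0.15, -0.96, 0.24], [-0.99, -0.15, 0.03], [0.0, -0.24, -0.97]]
side [227. 794. 901.] [[-0.91, -0.29, 0.3], [-0.42, 0.61, -0.67], [0.01, -0.74, -0.67]]
casing_top top 0.63 [271. 392.] [ 496. -276.   65.]
casing_top top 0.17 [268. 377.] [ 499. -243.   65.]
casing_top side 0.96 [170. 342.] [ 501. -273.   65.]
casing_top side 0.49 [216. 317.] [496. -41.  65.]
bed_center top 0.79 [217. 267.] [583.  10.  22.]
bed_center side 0.58 [230. 279.] [586.  15.  22.]
jaw_back top 0.61 [218. 292.] [584. -48.  42.]
jaw_back side 0.79 [213. 290.] [579. -43.  42.]
lever_hinge top 0.88 [242. 272.] [523. -12.  50.]
lever_hinge top 0.59 [232. 344.] [ 568. -167.   50.]
lever_hinge side 0.62 [225. 305.] [518.  -9.  50.]
lever_grip top 0.75 [255. 266.] [483.  -6. 109.]
lever_grip side 0.48 [213. 320.] [481. -13. 109.]
lever_grip side 0.23 [253. 343.] [378.  95. 109.]
valve_block top 0.64 [264. 380.] [ 517. -262.    0.]
valve_block side 0.75 [224. 303.] [543. -59.   0.]
valve_block side 0.69 [186. 333.] [ 522. -264.    0.]
quick_vice top 0.88 [218. 269.] [586.   6.   0.]
quick_vice s
[... 755 characters left out ...]
1,  3.84702197e-01,  7.89154254e-03, -2.55574660e-05,
       -1.19401197e+00, -2.58587082e-01]), 'joint_vel': array([ 2.56034185e-04, -7.21937628e-04,  9.54886766e-04, -4.17095537e-06,
        1.85923847e-03, -7.93487082e-05]), 'joint_efforts': array([-1.60179029e-04, -3.92085671e+01,  1.88619733e+01,  4.19058055e+00,
       -2.59714252e-04,  2.72584259e-06]), 'position': array([ 213.61656603, -587.32898393,  256.30363435]), 'ee_rot': array([-1.73512982e-01,  9.84831582e-01,  1.69228574e-05,  5.26784500e-06]), 'contact_force': array([ 0.29544454, -0.18942178,  0.27222752]), 'wrist_torque': array([ 0.03204078, -0.01628572,  0.01938486]), 'grasp_force': 0.0, 'gripper_width': 85.59116392683741}
```

```bash
python3 - <<'E'
import cv2
for n,(r0,r1,c0,c1) in dict(top=(120,330,110,430),side=(130,290,200,400)).items():
    im=cv2.imread(f"pics/{n}0.png")[r0:r1,c0:c1]
    f=min(800/im.shape[1],600/im.shape[0]); cv2.imwrite(f"pics/{n}0c.png",cv2.resize(im,None,fx=f,fy=f,interpolation=cv2.INTER_CUBIC)); print(n,f)
E
```

```text
top 2.5
side 3.75
```

View pics/top0c.png

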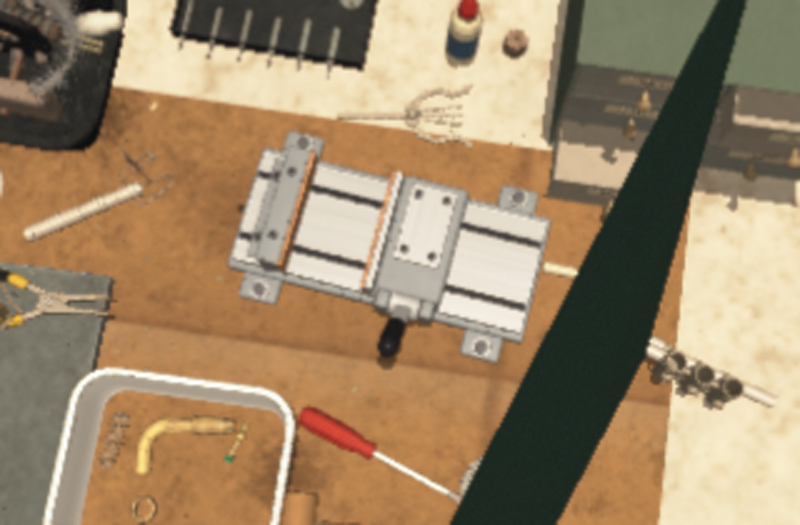

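View pics/side0c.png

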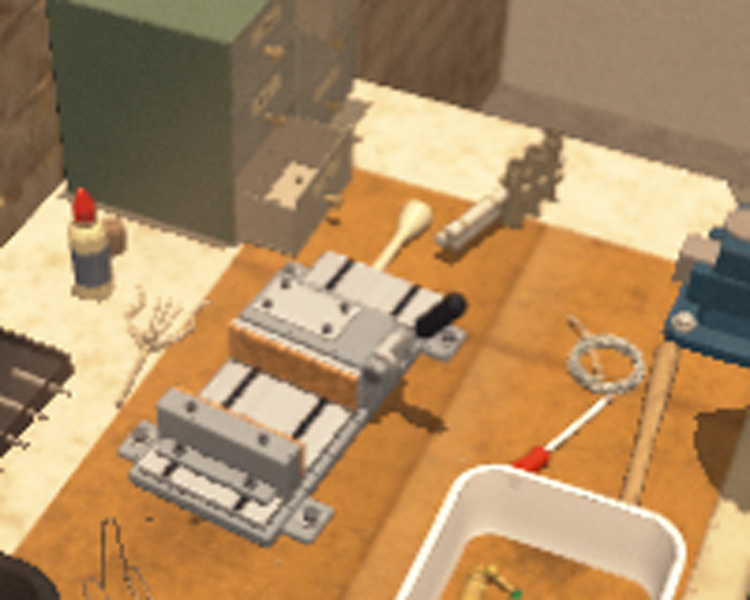

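The top view shows the vice left of centre with the far jaw at world +y and the sliding jaw about open, lever towards the robot. The block is at crop (705,375), half hidden by the arm. The side view agrees, with the mouthpiece just behind the vice's -y end. Next I'll work out a move to bring the wrist camera over the block.

```bash
cat >> h.py <<'E'
def delta(target,yawdir=None,base=None):
    """tool-axis shift (mm) from commanded~measured pose to world target; yawdir: world angle (deg) wanted for tool y (mod 180)"""
    s=read_state(); r=R.from_quat(s["ee_rot"]).as_matrix()
    d=r.T@(np.array(target,float)-s["position"]); print("pos",np.round(s["position"],1),"delta",np.round(d,1))
    a=np.degrees(np.arctan2(r[1,1],r[0,1])); print("tool y dir",round(a,1))
    if yawdir is not None:
        t=-(yawdir-a); t=(t+90)%180-90; print("yaw rad",round(np.radians(t),4),"alt",round(np.radians(t-np.sign(t)*180),4),"j6",round(s["joints"][5],2))
E
python3 - <<'E'
from h import *
c=cam("wrist"); s=read_state(); r=R.from_quat(s["ee_rot"]).as_matrix()
print("cam in tool",np.round(r.T@(np.array(c["xyz"])-s["position"])),np.round(r.T@Rm(c),2).tolist(),c["fx"])
delta([430,-260,330])
E
```

```text
cam in tool [  66.   -1. -119.] [[-0.0, -0.96, -0.27], [1.0, -0.0, -0.0], [0.0, -0.27, 0.96]] 345.6996185756867
pos [ 213.6 -587.3  256.3] delta [-315.2  233.7  -73.7]
tool y dir 110.0
```

Emit:
apply_moves --rows '[{"hand":1,"delta_pos":[-15,10,-20],"yaw":0},{"hand":1,"delta_pos":[-45,33,-40],"yaw":0},{"hand":1,"delta_pos":[-75,56,-60],"yaw":0},{"hand":1,"delta_pos":[-105,79,-74],"yaw":0},{"hand":1,"delta_pos":[-137,102,-74],"yaw":0},{"hand":1,"delta_pos":[-169,126,-74],"yaw":0},{"hand":1,"delta_pos":[-201,150,-74],"yaw":0},{"hand":1,"delta_pos":[-233,174,-74],"yaw":0},{"hand":1,"delta_pos":[-265,198,-74],"yaw":0},{"hand":1,"delta_pos":[-292,218,-74],"yaw":0},{"hand":1,"delta_pos":[-310,230,-74],"yaw":0},{"hand":1,"delta_pos":[-315,234,-74],"yaw":0}]'

```text
clock: 2.35
position: [431.2, -257.4, 330.5]
ee_rot: [-0.175, 0.984, -0.0, 0.0]
contact_force: [-1.2, -0.6, 0.1]
gripper_width: 85.2
grasp_force: 0.0
```

```bash
cat > w.py <<'E'
from h import *
import sys
c=cam("wrist"); save(c,sys.argv[1])
for a in sys.argv[2:]:
    q,z=a.split(":")
    for r in nets.pinpoint("wrist",q)[:2]: print(q,round(r["score"],2),np.round(r["location"]),np.round(onz(c,r["location"],float(z)),1))
delta([0,0,0])
E
python3 w.py w1.png casing_top:65 valve_block:0 bed_center:22 quick_vice:0 jaw_back:42 lever_hinge:50 lever_grip:109 mouthpiece:0
```

```text
casing_top 0.8 [224. 246.] [ 503.2 -278.5   65. ]
casing_top 0.16 [203. 463.] [392.2 -50.3  65. ]
valve_block 0.85 [218. 262.] [ 511.  -260.3    0. ]
jaw_back 0.87 [329. 391.] [586.5 -44.5  42. ]
lever_grip 0.84 [297. 477.] [481.   -9.3 109. ]
mouthpiece 0.91 [286. 299.] [ 589.2 -176.6    0. ]
pos [ 429.1 -260.6  330.3] delta [314.9 391.  330.3]
tool y dir 109.9
```

View pics/w1.png

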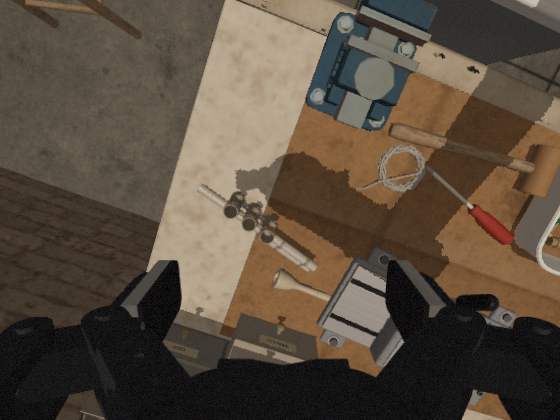

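```bash
python3 - <<'E'
from h import *
c=cam("wrist"); save(c,"w2.png"); T=cam("top"); S=cam("side")
im=cv2.imread("pics/w2.png")[160:300,180:340]; cv2.imwrite("pics/w2c.png",cv2.resize(im,None,fx=4,fy=4,interpolation=cv2.INTER_CUBIC))
C=dict(wrist=c,top=T,side=S)
for q,z in dict(casing_top=65,valve_block=0,bed_center=22,jaw_back=42,lever_hinge=50,lever_grip=109,quick_vice=0,jaw_pad=40).items():
    o=[]
    for n in C:
        for r in nets.pinpoint(n,q)[:2]: print(q,n,round(r["score"],2),np.round(r["location"]),np.round(onz(C[n],r["location"],z)))
print(read_state()["position"])
for a in ([207,235],[222,250],[236,268]): print(onz(c,a,65))
for a in ([188,205],[268,312]): print(onz(c,a,10))
E
```

```text
casing_top wrist 0.82 [229. 250.] [ 506. -276.   65.]
casing_top top 0.49 [270. 394.] [ 500. -280.   65.]
casing_top side 0.94 [170. 343.] [ 499. -274.   65.]
casing_top side 0.61 [212. 290.] [572. -24.  65.]
valve_block wrist 0.8 [221. 264.] [ 510. -260.    0.]
valve_block wrist 0.74 [303. 480.] [523.  81.   0.]
valve_block top 0.39 [266. 377.] [ 513. -255.    0.]
valve_block top 0.22 [219. 294.] [593. -53.   0.]
valve_block side 0.76 [185. 334.] [ 520. -268.    0.]
bed_center top 0.66 [213. 268.] [592.   8.  22.]
bed_center side 0.63 [231. 279.] [586.  18.  22.]
jaw_back wrist 0.61 [328. 396.] [581. -44.  42.]
jaw_back top 0.7 [220. 288.] [578. -41.  42.]
jaw_back side 0.78 [214. 288.] [581. -37.  42.]
lever_hinge top 0.83 [242. 271.] [523. -11.  50.]
lever_hinge top 0.5 [204. 142.] [564. 288.  50.]
lever_hinge side 0.71 [253. 343.] [389.  44.  50.]
lever_hinge side 0.62 [226. 304.] [520.  -6.  50.]
lever_grip wrist 0.68 [302. 478.] [485. -10. 109.]
lever_grip top 0.61 [256. 265.] [480.  -6. 109.]
lever_grip side 0.48 [215. 320.] [477.  -4. 109.]
quick_vice top 0.95 [216. 265.] [590.  16.   0.]
quick_vice side 0.78 [237. 281.] [579.  17.   0.]
quick_vice side 0.46 [195. 303.] [ 593. -177.   -0.]
jaw_pad wrist 0.36 [228. 250.] [ 513. -276.   40.]
jaw_pad top 0.81 [213. 265.] [588.  14.  40.]
jaw_pad top 0.21 [270. 394.] [ 503. -285.   40.]
jaw_pad side 0.55 [230. 276.] [589.  32.  40.]
[ 429.68104367 -259.76479994  330.3086347 ]
[ 485.43423197 -300.48178977   65.        ]
[ 496.79408088 -278.46298743   65.        ]
[ 506.04520029 -253.00075418   65.        ]
[ 491.21619003 -347.41836781   10.        ]
[ 549.77189108 -175.67960598   10.        ]
```

View pics/w2c.png

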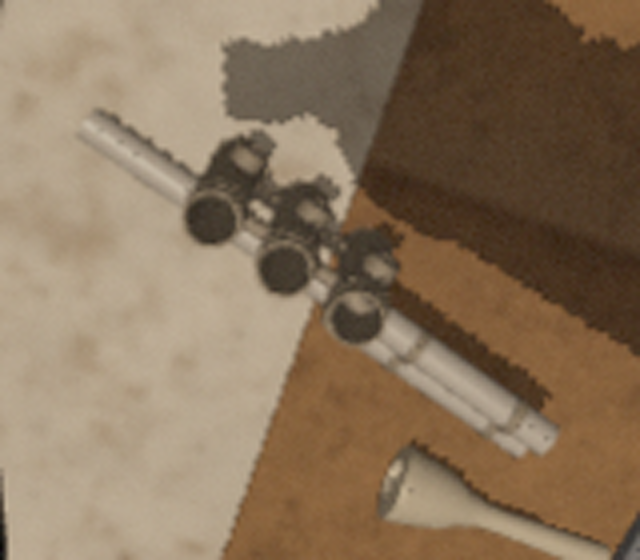

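The crop shows the three dark casing tops at crop (212,218), (285,267) and (356,317), which is image (233,214), (251,227) and (269,239). The +y end is upper left and the tube stack lower right, so the block is standing upright. The mouthpiece lies off to its side.

```bash
python3 - <<'E'
from h import *
c=cam("wrist")
P=[onz(c,a,65) for a in ([214.5,233],[226.7,251.2],[239.2,269])]
d=P[0]-P[2]; print(np.round(P,1),np.linalg.norm(d),np.degrees(np.arctan2(d[1],d[0])))
delta([501,-277,200],np.degrees(np.arctan2(d[1],d[0]))-90); print(read_state()["joints"])
E
```

```text
[[ 495.5 -299.    65. ]
 [ 502.4 -274.4   65. ]
 [ 510.  -249.6   65. ]] 51.472929845483094 -106.39743577259514
pos [ 429.7 -259.8  330.3] delta [-61.2 -40.6 130.3]
tool y dir 110.0
yaw rad -0.9358 alt 2.2058 j6 -1.0
[-2.19902573e-01  1.26077123e-01 -1.57479718e-01  1.29180175e-06
 -1.28727668e+00 -1.00211831e+00]
```

Emit:
apply_moves --rows '[{"hand":1,"delta_pos":[-7,-4,12],"yaw":-0.09},{"hand":1,"delta_pos":[-15,-9,30],"yaw":-0.2},{"hand":1,"delta_pos":[-24,-14,50],"yaw":-0.32},{"hand":1,"delta_pos":[-33,-20,70],"yaw":-0.44},{"hand":1,"delta_pos":[-42,-25,90],"yaw":-0.56},{"hand":1,"delta_pos":[-50,-31,108],"yaw":-0.68},{"hand":1,"delta_pos":[-57,-35,120],"yaw":-0.8},{"hand":1,"delta_pos":[-62,-38,128],"yaw":-0.9},{"hand":1,"delta_pos":[-63.5,-39,130],"yaw":-0.936},{"hand":1,"delta_pos":[-63.5,-39,130],"yaw":-0.936}]'

```text
clock: 5.03
position: [502.8, -274.7, 199.0]
ee_rot: [-0.599, 0.8, 0.001, -0.001]
contact_force: [-0.3, 0.4, 0.1]
gripper_width: 85.4
grasp_force: 0.0
```

```bash
python3 - <<'E'
from h import *
c=cam("wrist"); save(c,"w3.png")
for r in nets.pinpoint("wrist","casing_top")[:3]: print(r, onz(c,r["location"],65))
print(read_state()["position"],read_state()["joints"])
delta([502.5,-274.5,66],163.6)
E
```

```text
{'location': [202.8, 282.6], 'score': 0.61} [ 503.55525458 -276.2984475    65.        ]
[ 502.77654346 -274.78386652  200.29954456] [-2.17456299e-01  3.43235165e-01 -2.04276248e-01  1.72853550e-04
 -1.02345375e+00 -6.96924465e-02]
pos [ 502.8 -274.8  200.3] delta [ -0.2   0.3 134.3]
tool y dir 163.6
yaw rad -0.0008 alt 3.1408 j6 -0.07
```

View pics/w3.png

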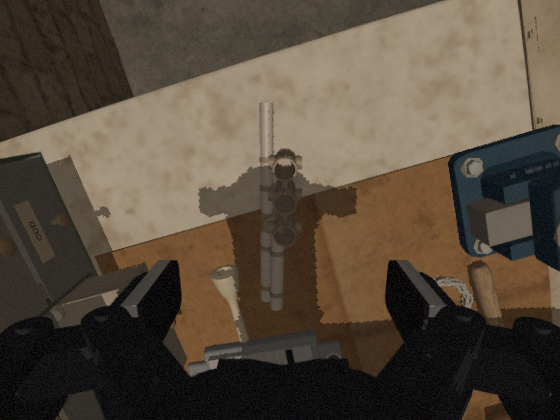

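Casings are at (286,165), (285,203) and (285,236), lined up with the tool's x and clear of the fingers. I'll descend and grip.

Emit:
apply_moves --rows '[{"hand":1,"delta_pos":[0.5,0,15],"yaw":0},{"hand":1,"delta_pos":[0.5,0,45],"yaw":0},{"hand":1,"delta_pos":[0.5,0,80],"yaw":0},{"hand":1,"delta_pos":[0.5,0,110],"yaw":0},{"hand":1,"delta_pos":[0.5,0,128],"yaw":0},{"hand":1,"delta_pos":[0.5,0,134],"yaw":0},{"hand":0,"delta_pos":[0.5,0,134],"yaw":0},{"hand":-0.3,"delta_pos":[0.5,0,134],"yaw":0},{"hand":-0.6,"delta_pos":[0.5,0,134],"yaw":0},{"hand":-1,"delta_pos":[0.5,0,134],"yaw":0},{"hand":-1,"delta_pos":[0.5,0,134],"yaw":0},{"hand":-1,"delta_pos":[0.5,0,134],"yaw":0}]'

```text
clock: 6.13
position: [502.5, -275.2, 67.5]
ee_rot: [-0.599, 0.801, -0.0, 0.0]
contact_force: [-0.9, 1.4, 5.0]
gripper_width: 17.2
grasp_force: 58.3
```

Emit:
apply_moves --rows '[{"hand":-1,"delta_pos":[0,0,0],"yaw":0},{"hand":-1,"delta_pos":[0,0,0],"yaw":0},{"hand":-1,"delta_pos":[0,0,0],"yaw":0}]'

```text
clock: 6.38
position: [502.6, -275.2, 67.5]
ee_rot: [-0.599, 0.801, -0.0, 0.0]
contact_force: [-3.1, 2.3, 6.0]
gripper_width: 16.9
grasp_force: 58.5
```

Emit:
apply_moves --rows '[{"hand":-1,"delta_pos":[0,0,-5],"yaw":0},{"hand":-1,"delta_pos":[0,0,-15],"yaw":0},{"hand":-1,"delta_pos":[0,0,-35],"yaw":0},{"hand":-1,"delta_pos":[0,0,-60],"yaw":0},{"hand":-1,"delta_pos":[0,0,-85],"yaw":0},{"hand":-1,"delta_pos":[0,0,-105],"yaw":0},{"hand":-1,"delta_pos":[0,0,-115],"yaw":0},{"hand":-1,"delta_pos":[0,0,-120],"yaw":0},{"hand":-1,"delta_pos":[0,0,-120],"yaw":0},{"hand":-1,"delta_pos":[0,0,-120],"yaw":0}]'

```text
clock: 7.22
position: [501.7, -274.8, 185.1]
ee_rot: [-0.599, 0.801, 0.001, -0.0]
contact_force: [-0.4, -0.4, -4.5]
gripper_width: 17.0
grasp_force: 58.8
```

```bash
python3 - <<'E'
from h import *
C={n:cam(n) for n in("side","top","wrist")}
ims=[]
for n,(r0,r1,c0,c1) in dict(side=(60,260,260,420),wrist=(60,360,160,400)).items():
    im=C[n]["pixels"][r0:r1,c0:c1,::-1]; ims.append(cv2.resize(im,(int(im.shape[1]*500/im.shape[0]),500),interpolation=cv2.INTER_CUBIC))
o=np.hstack(ims); print(o.shape); cv2.imwrite("pics/lift.png",o)
s=read_state(); print(s["gripper_width"],s["grasp_force"],s["contact_force"],s["wrist_torque"])
Z=dict(bed_center=22,jaw_back=42,lever_hinge=50,lever_grip=109,quick_vice=0)
for q,z in Z.items():
    for n in("top","side"):
        for r in nets.pinpoint(n,q)[:1]: print(q,n,round(r["score"],2),np.round(r["location"]),np.round(onz(C[n],r["location"],z)))
save(C["top"],"top2.png")
E
```

```text
(500, 800, 3)
16.878554586608587 58.771126722567715 [-0.01994691 -0.54177497 -3.32799894] [-0.10439492  0.07518068  0.01161222]
bed_center top 0.59 [215. 266.] [588.  13.  22.]
bed_center side 0.56 [231. 277.] [589.  21.  22.]
jaw_back top 0.71 [217. 291.] [586. -45.  42.]
jaw_back side 0.96 [214. 292.] [572. -44.  42.]
lever_hinge top 0.65 [240. 272.] [525. -12.  50.]
lever_hinge side 0.76 [224. 306.] [518. -12.  50.]
lever_grip top 0.69 [253. 267.] [487.  -9. 109.]
lever_grip side 0.62 [218. 320.] [474.   5. 109.]
quick_vice top 0.81 [217. 268.] [589.   9.   0.]
quick_vice side 0.69 [254. 343.] [398.   2.  -0.]
```

View pics/lift.png

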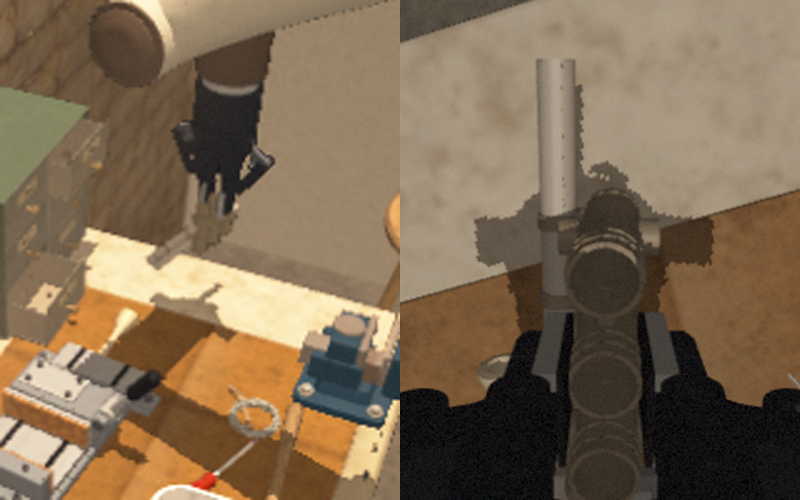

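The block is held by its middle casing and hangs level. In the wrist half the casings sit in line between the fingers, and in the side half it is clear of the bench. Next I'll fit the vice pose from edges in the top and side views.

```bash
cat > vfit.py <<'E'
from h import *
from scipy.optimize import differential_evolution
C={n:cam(n) for n in("top","side")}
G={}
for n,c in C.items():
    g=cv2.GaussianBlur(cv2.cvtColor(c["pixels"],cv2.COLOR_RGB2LAB).astype(np.float32),(0,0),0.9)
    G[n]=[(cv2.Sobel(g[...,k],5,1,0),cv2.Sobel(g[...,k],5,0,1)) for k in range(3)]
def lines(s,f):
    L=[((-60,-140,22),(-60,140,22)),((60,-140,22),(60,140,22)),((-60,-140,22),(60,-140,22)),((-60,140,22),(60,140,22)),
       ((-55,f,59),(55,f,59)),((-55,f,22),(55,f,22)),((-55,s-18,57),(55,s-18,57)),((-54,s-90,60),(54,s-90,60)),((-54,s-90,22),(54,s-90,22)),((54,s-90,60),(54,s-30,60))]
    return L
t=np.linspace(.03,.97,40)[:,None]
def cost(p,only=None):
    x,y,a,s,f=p; r=R.from_euler("z",a).as_matrix(); tot=0
    for n,c in C.items():
        for A,B in lines(s,f):
            P=(np.array(A)*(1-t)+np.array(B)*t)@r.T+[x,y,0]
            q=proj(c,P); d=q[-1]-q[0]; d/=np.linalg.norm(d); nr,nc=d[1],-d[0]
            m=0
            for gx,gy in G[n]:
                sx=cv2.remap(gx,q[:,1].astype(np.float32),q[:,0].astype(np.float32),1).ravel(); sy=cv2.remap(gy,q[:,1].astype(np.float32),q[:,0].astype(np.float32),1).ravel()
                m=m+(sx*nc+sy*nr)**2
            tot+=np.minimum(np.sqrt(m),120).mean()
    return -tot
if __name__=="__main__":
    for seed in(0,1):
        r=differential_evolution(cost,[(570,605),(-5,30),(-.3,.3),(0,70),(78,97)],seed=seed,popsize=20,maxiter=150); print(np.round(r.x,3),r.fun)
    x,y,a,s,f=r.x; np.save("vice.npy",r.x)
    im=[]
    for n,(r0,c0) in dict(top=(165,190),side=(185,215)).items():
        k=4; o=cv2.resize(C[n]["pixels"][r0:r0+110,c0:c0+100,::-1],None,fx=k,fy=k,interpolation=cv2.INTER_CUBIC)
        for A,B in lines(s,f):
            q=proj(C[n],np.array([A,B])@R.from_euler("z",a).as_matrix().T+[x,y,0]); q=((q-[r0,c0]+.5)*k).astype(int)
            cv2.line(o,tuple(map(int,q[0,::-1])),tuple(map(int,q[1,::-1])),(0,255,0),1)
        im.append(o)
    cv2.imwrite("pics/vfit.png",np.hstack(im))
E
python3 vfit.py
```

```text
[ 5.83619e+02  1.13380e+01 -1.04000e-01  3.68210e+01  8.56260e+01] -1627.8374847817868
[ 5.8332e+02  1.0675e+01 -1.0600e-01  3.7788e+01  8.6516e+01] -1623.7163559196842
```

View pics/vfit.png

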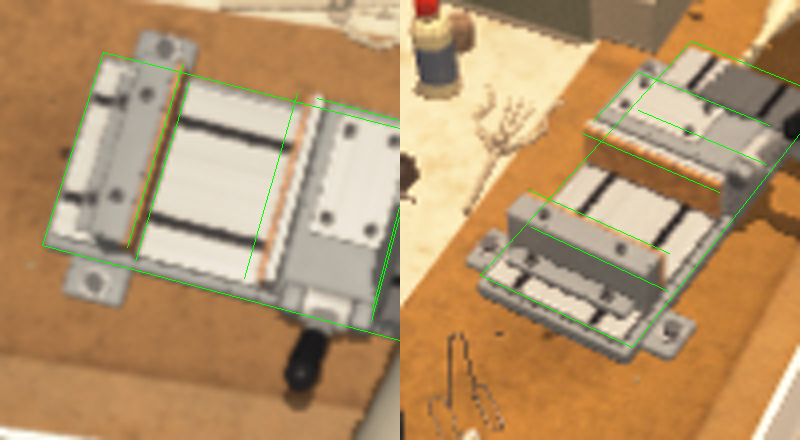

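The edge fit matches the bed and far jaw in both views: vice at about (583.5, 11), yaw -0.104, far face at about 86. The sliding pad (crop 308,110 to 262,285) is a few mm further open than the fit. Now I'll carry the block over.

Emit:
apply_moves --rows '[{"hand":-1,"delta_pos":[-8,2,-10],"yaw":0},{"hand":-1,"delta_pos":[-25,6,-24],"yaw":0},{"hand":-1,"delta_pos":[-50,12,-38],"yaw":0},{"hand":-1,"delta_pos":[-78,19,-48],"yaw":0},{"hand":-1,"delta_pos":[-106,26,-55],"yaw":0.05},{"hand":-1,"delta_pos":[-134,33,-55],"yaw":0.13},{"hand":-1,"delta_pos":[-160,39,-55],"yaw":0.23},{"hand":-1,"delta_pos":[-182,44,-55],"yaw":0.33},{"hand":-1,"delta_pos":[-198,48,-55],"yaw":0.43},{"hand":-1,"delta_pos":[-207,50,-55],"yaw":0.53},{"hand":-1,"delta_pos":[-210,51,-55],"yaw":0.6},{"hand":-1,"delta_pos":[-210,51,-55],"yaw":0.62}]'

```text
clock: 8.97
position: [512.8, -57.9, 242.3]
ee_rot: [-0.326, 0.945, 0.0, 0.001]
contact_force: [0.4, -0.3, -3.3]
gripper_width: 17.2
grasp_force: 58.8
```

```bash
python3 -c "
from h import *
delta([574.7,80.8,240],84.0); s=read_state(); print(s['gripper_width'],s['joints'])"
```

```text
pos [512.8 -57.9 242.3] delta [-134.3   71.     2.4]
tool y dir 128.1
yaw rad 0.7696 alt -2.372 j6 -1.11
17.174738143330018 [ 2.02229165e-01  2.10419080e-01 -2.78360524e-01 -1.78364853e-04
 -1.08085861e+00 -1.10808376e+00]
```

Emit:
apply_moves --rows '[{"hand":-1,"delta_pos":[-6,3,0],"yaw":0.05},{"hand":-1,"delta_pos":[-18,9,0],"yaw":0.14},{"hand":-1,"delta_pos":[-34,18,0],"yaw":0.24},{"hand":-1,"delta_pos":[-52,27,0],"yaw":0.34},{"hand":-1,"delta_pos":[-70,37,0],"yaw":0.44},{"hand":-1,"delta_pos":[-88,46,0],"yaw":0.54},{"hand":-1,"delta_pos":[-104,55,0],"yaw":0.63},{"hand":-1,"delta_pos":[-118,62,0],"yaw":0.7},{"hand":-1,"delta_pos":[-128,68,0],"yaw":0.75},{"hand":-1,"delta_pos":[-134,71,0],"yaw":0.77},{"hand":-1,"delta_pos":[-134,71,0],"yaw":0.77},{"hand":-1,"delta_pos":[-134,71,0],"yaw":0.77}]'

```text
clock: 9.97
position: [574.3, 79.2, 241.5]
ee_rot: [0.052, 0.999, -0.0, -0.0]
contact_force: [-0.8, -0.8, -4.0]
gripper_width: 17.1
grasp_force: 58.8
```

```bash
python3 -c "
from h import *
delta([574.7,80.8,120],84.0); c=cam('wrist'); t=cam('top')
a=c['pixels'][100:400,100:460,::-1]; b=t['pixels'][140:290,180:330,::-1]
cv2.imwrite('pics/over.png',np.hstack([cv2.resize(a,(432,360)),cv2.resize(b,(360,360),interpolation=2)]))"
```

```text
pos [574.3  79.2 241.5] delta [ -0.2   1.6 121.5]
tool y dir 84.1
yaw rad 0.001 alt -3.1406 j6 -2.09
```

View pics/over.png

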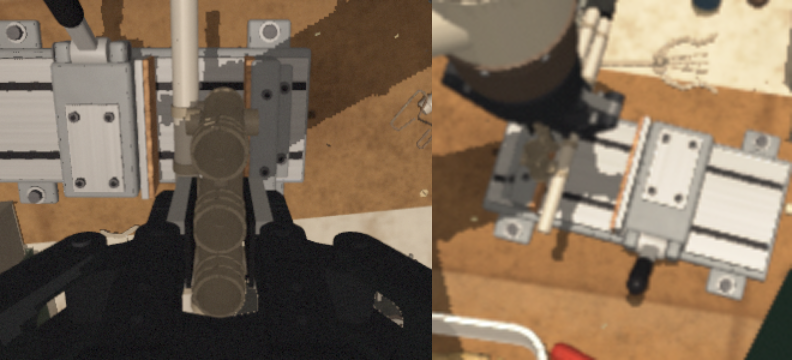

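The block's tube runs parallel to both jaws and hangs between them. In the wrist panel the far cork face is at about x=248 and the sliding pad's cork face at about x=157. I'll convert those as a cross-check.

```bash
python3 -c "
from h import *
c=cam('wrist'); r=R.from_euler('z',-.104).as_matrix(); o=np.array([583.5,11,0])
def v(px,py,z): return np.round(r.T@(onz(c,[100+py/1.2,100+px/1.2],z)-o),1)
print('far',v(248,70,59),v(248,160,59),'pad',v(158,70,57),v(158,180,57))
print('bed -x edge',v(60,50,22),v(210,48,22),'bed +y end',v(308,70,22),v(310,180,22),'jaw top corners',v(53,70,60),v(53,190,60),v(135,70,60))
print('ears',v(268,30,12),v(14,30,12),v(36,194,12))
s=read_state(); print(s['position'],r.T@(s['position']-o))
"
```

```text
far [-43.2  86.2  59. ] [26.1 87.3 59. ] pad [-43.1  20.5  57. ] [43.4 17.  57. ]
bed -x edge [-55.1 -63.6  22. ] [-56.1  57.9  22. ] bed +y end [-38.3 137.7  22. ] [ 58.1 144.8  22. ] jaw top corners [-43.8 -55.7  60. ] [ 50.7 -66.   60. ] [-43.5   4.3  60. ]
ears [-69.9 105.3  12. ] [ -70.9 -104.3   12. ] [  76.  -103.3   12. ]
[574.20428427  78.60208867 241.514152  ] [-16.26344001  66.27181333 241.514152  ]
```

Emit:
apply_moves --rows '[{"hand":-1,"delta_pos":[-1,1,8],"yaw":0},{"hand":-1,"delta_pos":[-2,2,24],"yaw":0},{"hand":-1,"delta_pos":[-2.5,3,45],"yaw":0},{"hand":-1,"delta_pos":[-2.5,3,68],"yaw":0},{"hand":-1,"delta_pos":[-2.5,3,90],"yaw":0},{"hand":-1,"delta_pos":[-2.5,3,110],"yaw":0},{"hand":-1,"delta_pos":[-2.5,3,125],"yaw":0},{"hand":-1,"delta_pos":[-2.5,3,135],"yaw":0},{"hand":-1,"delta_pos":[-2.5,3,141],"yaw":0},{"hand":-1,"delta_pos":[-2.5,3,142],"yaw":0},{"hand":-1,"delta_pos":[-2.5,3,142],"yaw":0}]'

```text
clock: 11.03
position: [577.7, 81.9, 99.5]
ee_rot: [0.052, 0.999, -0.0, 0.0]
contact_force: [-0.7, -0.3, -4.1]
gripper_width: 17.0
grasp_force: 58.8
```

Emit:
apply_moves --rows '[{"hand":-1,"delta_pos":[0,0,2],"yaw":0},{"hand":-1,"delta_pos":[0,0,4],"yaw":0},{"hand":-1,"delta_pos":[0,0,6],"yaw":0},{"hand":-1,"delta_pos":[0,0,7],"yaw":0},{"hand":-1,"delta_pos":[0,0,8],"yaw":0},{"hand":-1,"delta_pos":[0,0,8],"yaw":0}]'

```text
clock: 11.53
position: [577.2, 81.9, 91.2]
ee_rot: [0.053, 0.999, -0.0, -0.0]
contact_force: [-0.6, -0.5, -3.3]
gripper_width: 17.1
grasp_force: 58.8
```

Emit:
apply_moves --rows '[{"hand":-1,"delta_pos":[0,0,1],"yaw":0},{"hand":-1,"delta_pos":[0,0,1.5],"yaw":0},{"hand":-1,"delta_pos":[0,0,2],"yaw":0},{"hand":-1,"delta_pos":[0,0,2],"yaw":0}]'

```text
clock: 11.87
position: [577.2, 82.0, 89.7]
ee_rot: [0.052, 0.999, -0.0, -0.0]
contact_force: [-2.0, 0.0, -0.4]
gripper_width: 17.3
grasp_force: 59.0
```

Emit:
apply_moves --rows '[{"hand":-1,"delta_pos":[0,0,0.5],"yaw":0},{"hand":-1,"delta_pos":[0,0,0.8],"yaw":0},{"hand":-1,"delta_pos":[0,0,0.8],"yaw":0}]'

```text
clock: 12.12
position: [577.2, 82.0, 89.5]
ee_rot: [0.052, 0.999, -0.0, 0.0]
contact_force: [-4.9, 0.6, 5.6]
gripper_width: 16.7
grasp_force: 59.5
```

Emit:
apply_moves --rows '[{"hand":-0.55,"delta_pos":[0,0,0],"yaw":0},{"hand":-0.4,"delta_pos":[0,0,0],"yaw":0},{"hand":-0.25,"delta_pos":[0,0,0],"yaw":0},{"hand":-0.2,"delta_pos":[0,0,0],"yaw":0},{"hand":-0.2,"delta_pos":[0,0,0],"yaw":0},{"hand":-0.2,"delta_pos":[0,0,0],"yaw":0}]'

```text
clock: 12.62
position: [577.6, 81.9, 88.5]
ee_rot: [0.053, 0.999, 0.0, 0.0]
contact_force: [-0.6, 0.2, -0.6]
gripper_width: 33.9
grasp_force: 0.0
```

Emit:
apply_moves --rows '[{"hand":-0.2,"delta_pos":[0,0,-5],"yaw":0},{"hand":-0.2,"delta_pos":[0,0,-15],"yaw":0},{"hand":-0.2,"delta_pos":[0,0,-35],"yaw":0},{"hand":-0.4,"delta_pos":[0,0,-60],"yaw":0},{"hand":-1,"delta_pos":[0,-6,-85],"yaw":-0.08},{"hand":-1,"delta_pos":[0,-20,-105],"yaw":-0.19},{"hand":-1,"delta_pos":[0,-45,-115],"yaw":-0.3},{"hand":-1,"delta_pos":[0,-75,-120],"yaw":-0.41},{"hand":-1,"delta_pos":[0,-105,-120],"yaw":-0.52},{"hand":-1,"delta_pos":[-2,-130,-120],"yaw":-0.63},{"hand":-1,"delta_pos":[-5,-148,-120],"yaw":-0.74},{"hand":-1,"delta_pos":[-10,-160,-120],"yaw":-0.85}]'

```text
clock: 13.62
position: [570.0, -80.1, 210.0]
ee_rot: [-0.366, 0.931, -0.0, 0.001]
contact_force: [-0.3, 0.5, -0.5]
gripper_width: -0.1
grasp_force: 0.0
```

```bash
python3 -c "
from h import *
delta([575,-93.4,150],174.0)"
```

```text
pos [570.  -80.1 210. ] delta [  5.5 -13.   60. ]
tool y dir 132.9
yaw rad -0.7174 alt 2.4242 j6 -0.96
```

Emit:
apply_moves --rows '[{"hand":-1,"delta_pos":[1,-3,8],"yaw":-0.12},{"hand":-1,"delta_pos":[3,-7,20],"yaw":-0.24},{"hand":-1,"delta_pos":[5,-11,35],"yaw":-0.36},{"hand":-1,"delta_pos":[5,-13,48],"yaw":-0.48},{"hand":-1,"delta_pos":[5,-13,57],"yaw":-0.59},{"hand":-1,"delta_pos":[5,-13,60],"yaw":-0.68},{"hand":-1,"delta_pos":[5,-13,60],"yaw":-0.717},{"hand":-1,"delta_pos":[5,-13,60],"yaw":-0.717}]'

```text
clock: 14.28
position: [575.8, -91.3, 149.1]
ee_rot: [-0.668, 0.744, -0.0, 0.0]
contact_force: [0.2, -0.4, 0.1]
gripper_width: 0.2
grasp_force: 0.0
```

```bash
python3 -c "
from h import *
r=R.from_euler('z',-.104).as_matrix(); o=np.array([586,11,0])
C={n:cam(n) for n in('wrist','top','side')}
for q,z in dict(casing_top=87,jaw_back=42,lever_hinge=50,lever_grip=109).items():
  for n in C:
    for k in nets.pinpoint(n,q)[:1]: print(q,n,round(k['score'],2),np.round(r.T@(onz(C[n],k['location'],z)-o),1))
a=C['top']['pixels'][140:290,180:330,::-1];b=C['side']['pixels'][150:290,210:350,::-1]
cv2.imwrite('pics/placed.png',np.hstack([cv2.resize(x,(400,400),interpolation=2) for x in(a,b)]))
s=read_state();print(r.T@(s['position']-o)); delta([0,0,0])"
```

```text
casing_top top 0.72 [-16.   67.7  87. ]
casing_top side 0.83 [-23.8  76.2  87. ]
jaw_back top 0.94 [  2.7 -61.2  42. ]
jaw_back side 0.9 [  1.1 -65.   42. ]
lever_hinge top 0.69 [-59.5 -34.1  50. ]
lever_hinge side 0.61 [-59.5 -31.7  50. ]
lever_grip top 0.82 [-99.1 -22.9 109. ]
lever_grip side 0.75 [-101.4  -22.6  109. ]
[   0.25895449 -102.71244417  148.5049077 ]
pos [575.6 -91.2 148.5] delta [-28.  582.1 148.5]
tool y dir 173.8
```

View pics/placed.png

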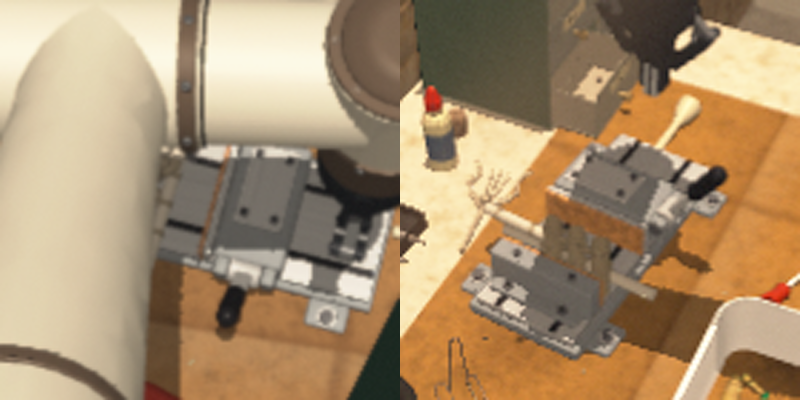

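The block stands upright on the bed between the jaws, casings towards the far jaw (side crop near 580,250). The gripper is over the empty bed behind the sliding jaw. I'll go down and push gently.

Emit:
apply_moves --rows '[{"hand":-1,"delta_pos":[0,0,10],"yaw":0},{"hand":-1,"delta_pos":[0,0,30],"yaw":0},{"hand":-1,"delta_pos":[0,0,52],"yaw":0},{"hand":-1,"delta_pos":[0,0,72],"yaw":0},{"hand":-1,"delta_pos":[0,0,84],"yaw":0},{"hand":-1,"delta_pos":[0,0,90],"yaw":0},{"hand":-1,"delta_pos":[0,0,91.5],"yaw":0},{"hand":-1,"delta_pos":[0,0,91.5],"yaw":0}]'

```text
clock: 15.7
position: [575.6, -91.3, 56.6]
ee_rot: [-0.668, 0.745, 0.0, -0.0]
contact_force: [-0.2, -0.1, 0.7]
gripper_width: -0.4
grasp_force: 0.0
```

Emit:
apply_moves --rows '[{"hand":-1,"delta_pos":[-4,0,0],"yaw":0},{"hand":-1,"delta_pos":[-8,0,0],"yaw":0},{"hand":-1,"delta_pos":[-12,0,0],"yaw":0},{"hand":-1,"delta_pos":[-16,0,0],"yaw":0},{"hand":-1,"delta_pos":[-20,0,0],"yaw":0},{"hand":-1,"delta_pos":[-23,0,0],"yaw":0},{"hand":-1,"delta_pos":[-26,0,0],"yaw":0},{"hand":-1,"delta_pos":[-29,0,0],"yaw":0},{"hand":-1,"delta_pos":[-32,0,0],"yaw":0},{"hand":-1,"delta_pos":[-35,0,0],"yaw":0}]'

```text
clock: 16.53
position: [579.4, -56.4, 57.0]
ee_rot: [-0.668, 0.745, -0.0, -0.0]
contact_force: [1.2, -3.2, 0.5]
gripper_width: 0.0
grasp_force: 1.5
```

Emit:
apply_moves --rows '[{"hand":-1,"delta_pos":[-3,0,0],"yaw":0},{"hand":-1,"delta_pos":[-6,0,0],"yaw":0},{"hand":-1,"delta_pos":[-9,0,0],"yaw":0},{"hand":-1,"delta_pos":[-11,0,0],"yaw":0},{"hand":-1,"delta_pos":[-13,0,0],"yaw":0},{"hand":-1,"delta_pos":[-15,0,0],"yaw":0},{"hand":-1,"delta_pos":[-17,0,0],"yaw":0},{"hand":-1,"delta_pos":[-18,0,0],"yaw":0},{"hand":-1,"delta_pos":[-19,0,0],"yaw":0},{"hand":-1,"delta_pos":[-20,0,0],"yaw":0}]'

```text
clock: 17.37
position: [581.5, -36.4, 57.0]
ee_rot: [-0.668, 0.745, 0.0, -0.0]
contact_force: [-0.5, -3.3, -0.3]
gripper_width: -0.1
grasp_force: 1.6
```

```bash
cat > st.py <<'E'
from h import *
r=R.from_euler('z',-.104).as_matrix(); o=np.array([586,11,0])
C={n:cam(n) for n in('wrist','top','side')}
for q,z in dict(casing_top=87,jaw_back=42,lever_hinge=50,lever_grip=109).items():
  for n in C:
    for k in nets.pinpoint(n,q)[:1]: print(q,n,round(k['score'],2),np.round(r.T@(onz(C[n],k['location'],z)-o),1))
s=read_state();print('tcp vice',r.T@(s['position']-o),'F vice',np.round(r.T@s['contact_force'],1))
E
python3 st.py
```

```text
casing_top top 0.92 [-17.4  71.3  87. ]
casing_top side 0.8 [-19.4  73.4  87. ]
jaw_back top 0.95 [ -2.3 -39.7  42. ]
jaw_back side 0.61 [ -1.5 -42.1  42. ]
lever_hinge wrist 0.88 [-59.  -6.  50.]
lever_hinge top 0.91 [-62.8  -8.3  50. ]
lever_hinge side 0.74 [-66.7 -10.   50. ]
lever_grip top 0.53 [-101.3   -2.4  109. ]
lever_grip side 0.46 [-101.5    8.2  109. ]
tcp vice [  0.79207682 -47.51117764  57.05694327] F vice [0.2 0.2 0.1]
```

Emit:
apply_moves --rows '[{"hand":-1,"delta_pos":[-1.5,0,0],"yaw":0},{"hand":-1,"delta_pos":[-3,0,0],"yaw":0},{"hand":-1,"delta_pos":[-4.5,0,0],"yaw":0},{"hand":-1,"delta_pos":[-6,0,0],"yaw":0},{"hand":-1,"delta_pos":[-7.2,0,0],"yaw":0},{"hand":-1,"delta_pos":[-8.2,0,0],"yaw":0},{"hand":-1,"delta_pos":[-9,0,0],"yaw":0}]'

```text
clock: 18.7
position: [582.7, -27.4, 57.1]
ee_rot: [-0.668, 0.745, -0.0, 0.0]
contact_force: [1.6, -4.3, -0.2]
gripper_width: 0.1
grasp_force: 1.6
```

Emit:
apply_moves --rows '[{"hand":-1,"delta_pos":[-0.8,0,0],"yaw":0},{"hand":-1,"delta_pos":[-1.6,0,0],"yaw":0},{"hand":-1,"delta_pos":[-2.4,0,0],"yaw":0},{"hand":-1,"delta_pos":[-3.2,0,0],"yaw":0},{"hand":-1,"delta_pos":[-4,0,0],"yaw":0}]'

```text
clock: 19.12
position: [583.1, -23.5, 57.1]
ee_rot: [-0.668, 0.745, -0.0, 0.0]
contact_force: [0.3, -3.5, -0.3]
gripper_width: -0.2
grasp_force: 1.9
```

Emit:
apply_moves --rows '[{"hand":-1,"delta_pos":[-0.6,0,0],"yaw":0},{"hand":-1,"delta_pos":[-1.2,0,0],"yaw":0},{"hand":-1,"delta_pos":[-1.8,0,0],"yaw":0}]'

```text
clock: 19.37
position: [583.3, -22.2, 57.0]
ee_rot: [-0.668, 0.745, -0.0, -0.0]
contact_force: [1.5, -6.1, -1.9]
gripper_width: 0.1
grasp_force: 2.8
```

Emit:
apply_moves --rows '[{"hand":-1,"delta_pos":[-0.6,0,0],"yaw":0},{"hand":-1,"delta_pos":[-1.2,0,0],"yaw":0}]'

```text
clock: 19.53
position: [583.4, -21.1, 57.1]
ee_rot: [-0.667, 0.745, -0.0, -0.0]
contact_force: [0.9, -5.4, -1.6]
gripper_width: -0.1
grasp_force: 2.8
```

Emit:
apply_moves --rows '[{"hand":-1,"delta_pos":[-0.6,0,0],"yaw":0},{"hand":-1,"delta_pos":[-1.2,0,0],"yaw":0}]'

```text
clock: 19.7
position: [583.5, -19.9, 57.1]
ee_rot: [-0.668, 0.745, -0.0, -0.0]
contact_force: [1.4, -6.0, -1.0]
gripper_width: 0.1
grasp_force: 2.8
```

Emit:
apply_moves --rows '[{"hand":-1,"delta_pos":[-0.6,0,0],"yaw":0},{"hand":-1,"delta_pos":[-1.2,0,0],"yaw":0}]'

```text
clock: 19.87
position: [583.6, -18.7, 57.1]
ee_rot: [-0.667, 0.745, -0.0, -0.0]
contact_force: [2.2, -6.1, -1.0]
gripper_width: -0.4
grasp_force: 2.8
```

Emit:
apply_moves --rows '[{"hand":-1,"delta_pos":[-0.6,0,0],"yaw":0},{"hand":-1,"delta_pos":[-1.2,0,0],"yaw":0}]'

```text
clock: 20.03
position: [583.7, -17.6, 57.1]
ee_rot: [-0.667, 0.745, -0.0, -0.0]
contact_force: [1.9, -7.3, -1.4]
gripper_width: -0.0
grasp_force: 3.5
```

Emit:
apply_moves --rows '[{"hand":-1,"delta_pos":[-0.5,0,0],"yaw":0},{"hand":-1,"delta_pos":[-1,0,0],"yaw":0}]'

```text
clock: 20.2
position: [583.8, -17.2, 57.1]
ee_rot: [-0.668, 0.745, -0.0, -0.001]
contact_force: [1.6, -10.2, -1.8]
gripper_width: -0.2
grasp_force: 4.9
```

Emit:
apply_moves --rows '[{"hand":-1,"delta_pos":[-0.5,0,0],"yaw":0},{"hand":-1,"delta_pos":[-1,0,0],"yaw":0}]'

```text
clock: 20.37
position: [583.8, -16.9, 57.1]
ee_rot: [-0.667, 0.745, -0.001, -0.001]
contact_force: [3.3, -12.9, -0.5]
gripper_width: 0.2
grasp_force: 6.3
```

Emit:
apply_moves --rows '[{"hand":-1,"delta_pos":[-0.3,0,0],"yaw":0},{"hand":-1,"delta_pos":[-0.3,0,0],"yaw":0}]'

```text
clock: 20.53
position: [583.8, -16.9, 57.1]
ee_rot: [-0.667, 0.745, -0.001, -0.001]
contact_force: [2.3, -12.0, -2.0]
gripper_width: -0.2
grasp_force: 5.9
```

```bash
python3 st.py; python3 -c "
from h import *
t=cam('side');b=t['pixels'][165:275,220:330,::-1]; a=cam('top')['pixels'][150:260,190:320,::-1]
cv2.imwrite('pics/snug.png',np.hstack([cv2.resize(x,(400,400),interpolation=2) for x in(a,b)]))"
```

```text
casing_top top 0.66 [-18.1  71.1  87. ]
casing_top side 0.91 [-22.6  89.5  87. ]
jaw_back top 0.69 [  5.8 -17.8  42. ]
jaw_back side 0.79 [  1.4 -18.8  42. ]
lever_hinge wrist 0.56 [-59.3  14.4  50. ]
lever_hinge top 0.64 [-60.3   4.1  50. ]
lever_hinge side 0.92 [-67.8  10.2  50. ]
lever_grip top 0.65 [-96.2  20.  109. ]
lever_grip side 0.62 [-105.5   15.2  109. ]
tcp vice [  0.71258169 -27.93213192  57.06643284] F vice [  3.9 -12.4  -0.9]
```

View pics/snug.png

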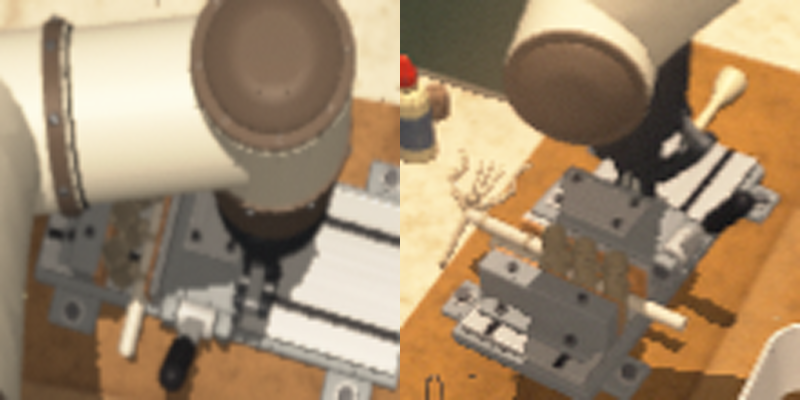

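The top and side crops show the block upright and parallel between the cork faces, casings against the far jaw, with the finger still on the jaw's back. Force rose to about 12 N at the stop, so it is snug. I'll back off and go to the lever.

Emit:
apply_moves --rows '[{"hand":-1,"delta_pos":[2,0,0],"yaw":0},{"hand":-1,"delta_pos":[8,0,0],"yaw":0},{"hand":-1,"delta_pos":[16,0,0],"yaw":0},{"hand":-1,"delta_pos":[22,0,-10],"yaw":0},{"hand":-1,"delta_pos":[24,0,-30],"yaw":0},{"hand":-1,"delta_pos":[24,0,-60],"yaw":0},{"hand":-1,"delta_pos":[24,0,-90],"yaw":0},{"hand":-1,"delta_pos":[20,4,-113],"yaw":0},{"hand":-1,"delta_pos":[10,15,-123],"yaw":0},{"hand":-1,"delta_pos":[-4,34,-123],"yaw":0},{"hand":-1,"delta_pos":[-20,56,-123],"yaw":0},{"hand":-1,"delta_pos":[-34,75,-123],"yaw":0}]'

```text
clock: 22.38
position: [511.9, 27.7, 181.0]
ee_rot: [-0.667, 0.745, 0.0, 0.001]
contact_force: [0.0, -0.3, 0.0]
gripper_width: -0.1
grasp_force: 0.0
```

Emit:
apply_moves --rows '[{"hand":-1,"delta_pos":[-5,8,0],"yaw":0},{"hand":-1,"delta_pos":[-5,8,0],"yaw":0},{"hand":-1,"delta_pos":[-5,8,0],"yaw":0}]'

```text
clock: 22.63
position: [506.1, 33.2, 180.8]
ee_rot: [-0.668, 0.744, -0.0, 0.001]
contact_force: [0.7, -0.2, 0.2]
gripper_width: -0.0
grasp_force: 0.0
```

```bash
python3 st.py
```

```text
casing_top wrist 0.69 [-12.7  75.6  87. ]
casing_top side 0.69 [-18.6  83.5  87. ]
jaw_back wrist 0.91 [  3. -18.  42.]
jaw_back top 0.57 [  2.9 -17.6  42. ]
jaw_back side 0.69 [ -5.9 -26.6  42. ]
lever_hinge wrist 0.8 [-58.2  13.6  50. ]
lever_hinge top 0.9 [-63.7  10.9  50. ]
lever_grip wrist 0.7 [-97.1  10.4 109. ]
lever_grip top 0.53 [-100.8    9.5  109. ]
lever_grip side 0.49 [-99.8  22.1 109. ]
tcp vice [-82.14298704  13.60438024 180.01545281] F vice [-0.  -0.6  0. ]
```

Emit:
apply_moves --rows '[{"hand":-1,"delta_pos":[2,0,6],"yaw":0},{"hand":-1,"delta_pos":[2,0,16],"yaw":0},{"hand":-1,"delta_pos":[2,0,24],"yaw":0},{"hand":-1,"delta_pos":[2,0,29],"yaw":0},{"hand":-1,"delta_pos":[2,2,33],"yaw":0},{"hand":-1,"delta_pos":[2,5,36],"yaw":0}]'

```text
clock: 23.88
position: [500.3, 31.5, 143.1]
ee_rot: [-0.668, 0.745, 0.0, -0.001]
contact_force: [0.4, -1.4, 0.6]
gripper_width: -0.5
grasp_force: 1.3
```

Emit:
apply_moves --rows '[{"hand":-1,"delta_pos":[0,4,3],"yaw":0},{"hand":-1,"delta_pos":[0,8,6],"yaw":0},{"hand":-1,"delta_pos":[0,12,10],"yaw":0},{"hand":-1,"delta_pos":[0,16,14],"yaw":0},{"hand":-1,"delta_pos":[0,19,18],"yaw":0},{"hand":-1,"delta_pos":[0,22,22],"yaw":0}]'

```text
clock: 24.38
position: [478.7, 34.3, 122.6]
ee_rot: [-0.668, 0.744, -0.0, 0.001]
contact_force: [0.3, -0.2, 6.5]
gripper_width: 0.2
grasp_force: 2.5
```

Emit:
apply_moves --rows '[{"hand":-1,"delta_pos":[0,2,4],"yaw":0},{"hand":-1,"delta_pos":[0,4,8],"yaw":0},{"hand":-1,"delta_pos":[0,6,12],"yaw":0},{"hand":-1,"delta_pos":[0,8,16],"yaw":0},{"hand":-1,"delta_pos":[0,9,20],"yaw":0},{"hand":-1,"delta_pos":[0,10,24],"yaw":0}]'

```text
clock: 24.88
position: [467.4, 35.1, 98.1]
ee_rot: [-0.667, 0.745, 0.001, -0.001]
contact_force: [-2.3, -0.7, 6.7]
gripper_width: -0.3
grasp_force: 3.1
```

Emit:
apply_moves --rows '[{"hand":-1,"delta_pos":[0,1,3],"yaw":0},{"hand":-1,"delta_pos":[0,2,6],"yaw":0},{"hand":-1,"delta_pos":[0,2,9],"yaw":0}]'

```text
clock: 25.13
position: [465.0, 35.2, 89.0]
ee_rot: [-0.667, 0.745, 0.001, -0.001]
contact_force: [-3.9, 1.9, 7.0]
gripper_width: 0.1
grasp_force: 3.4
```

Emit:
apply_moves --rows '[{"hand":-1,"delta_pos":[0,0,1.5],"yaw":0},{"hand":-1,"delta_pos":[0,0,3],"yaw":0}]'

```text
clock: 25.3
position: [464.4, 35.2, 85.8]
ee_rot: [-0.667, 0.745, 0.001, -0.002]
contact_force: [-4.2, 1.3, 7.9]
gripper_width: 0.0
grasp_force: 3.5
```

Emit:
apply_moves --rows '[{"hand":-1,"delta_pos":[0,0,1],"yaw":0},{"hand":-1,"delta_pos":[0,0,2],"yaw":0}]'

```text
clock: 25.47
position: [464.3, 35.1, 83.8]
ee_rot: [-0.667, 0.745, 0.001, -0.002]
contact_force: [-5.0, 1.5, 8.5]
gripper_width: 0.1
grasp_force: 4.1
```

Emit:
apply_moves --rows '[{"hand":-1,"delta_pos":[0,0,0.7],"yaw":0},{"hand":-1,"delta_pos":[0,0,1.4],"yaw":0}]'

```text
clock: 25.63
position: [464.4, 35.2, 83.3]
ee_rot: [-0.667, 0.745, 0.001, -0.002]
contact_force: [-9.2, 1.6, 20.0]
gripper_width: 0.3
grasp_force: 9.9
```

Emit:
apply_moves --rows '[{"hand":-1,"delta_pos":[0,0,0.5],"yaw":0},{"hand":-1,"delta_pos":[0,0,0.5],"yaw":0}]'

```text
clock: 25.8
position: [464.4, 35.1, 83.4]
ee_rot: [-0.668, 0.745, 0.001, -0.002]
contact_force: [-8.2, 2.8, 18.8]
gripper_width: -0.2
grasp_force: 9.2
```

Emit:
apply_moves --rows '[{"hand":-1,"delta_pos":[0,0,-3],"yaw":0},{"hand":-1,"delta_pos":[0,0,-12],"yaw":0},{"hand":-1,"delta_pos":[0,2,-30],"yaw":0},{"hand":-1,"delta_pos":[0,10,-60],"yaw":0},{"hand":-1,"delta_pos":[0,22,-90],"yaw":0},{"hand":-1,"delta_pos":[0,36,-115],"yaw":0},{"hand":-1,"delta_pos":[0,48,-130],"yaw":0},{"hand":-1,"delta_pos":[0,50,-135],"yaw":0},{"hand":-1,"delta_pos":[0,50,-135],"yaw":0}]'

```text
clock: 26.55
position: [416.9, 41.0, 218.3]
ee_rot: [-0.668, 0.744, -0.0, 0.002]
contact_force: [-0.7, 0.3, -0.0]
gripper_width: -0.2
grasp_force: 0.0
```

```bash
python3 st.py; python3 -c "
from h import *
t=cam('side');b=t['pixels'][165:275,220:330,::-1]; a=cam('wrist')['pixels'][100:400,100:460,::-1]
cv2.imwrite('pics/end.png',np.hstack([cv2.resize(x,(400,400),interpolation=2) for x in(a,b)]))"
```

```text
casing_top wrist 0.94 [-14.4  75.3  87. ]
casing_top top 0.58 [-17.7  70.8  87. ]
casing_top side 0.85 [-13.9  77.5  87. ]
jaw_back wrist 0.71 [  1.  -19.2  42. ]
jaw_back top 0.97 [  2.7 -17.9  42. ]
jaw_back side 0.92 [  8.  -14.4  42. ]
lever_hinge wrist 0.61 [-57.4  12.5  50. ]
lever_hinge top 0.78 [-65.1  13.7  50. ]
lever_hinge side 0.71 [-56.9   3.5  50. ]
lever_grip wrist 0.75 [-136.8   -3.8  109. ]
lever_grip top 0.67 [-137.9    4.8  109. ]
lever_grip side 0.51 [-157.9   61.   109. ]
tcp vice [-171.14708235   12.03337192  217.07269496] F vice [-0.6  0.1  0.2]
```

View pics/end.png

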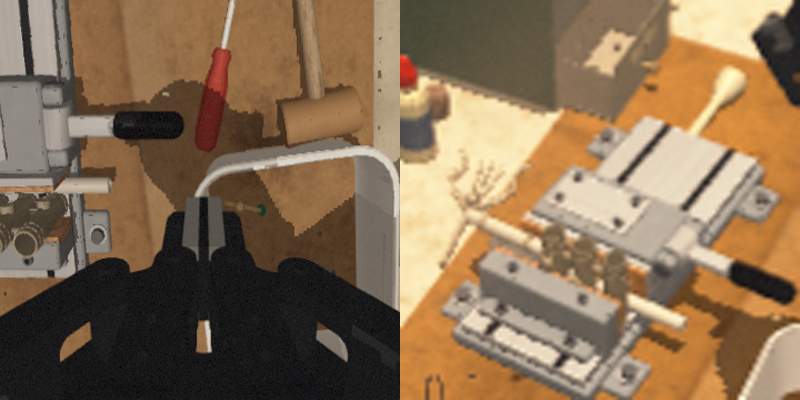

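The lever is level and pointing to -x (side crop 765,280), the block is upright between the jaws, and the arm is clear of everything. Handing in.

```bash
python3 -c "
from bench import workorder
print(workorder.job_done())"
```

```text
the job is handed in; nothing more can be done
None
```

The valve block stands upright and about central between the jaws, snugged at about 12 N of push on the jaw, with the cam lever pressed to its end stop; I handed the job in at about 27 s, but no verdict came back.

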